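Shut the drilling jig and hold its guide rod through both bushings

ROBOT

A 6-joint arm with a two-finger parallel gripper is mounted at the origin on the work surface. World frame = base frame: x ahead of the robot, y to its left, z up, the work surface at z = 0. Lengths are in m, angles in rad, forces in N, time in s.
With the tool pointing down it reaches from about 0.3 to 0.875 m from the base axis. Payload 6.4 kg.
Tool frame: the origin (TCP) lies between the finger pads; the fingertips stand 11 mm ahead of it and the grasp point (between the pads) lies 8 mm behind it (ctrl.tcp_to_tips is the y of the fingertips in the tool frame, in m); y points along the fingers, x is the direction in which the jaws open and shut, and the axes are right-handed (so a half turn about y gives the same grasp; the last joint's range is limited). The gripper opens to 85 mm and grips with 20 to 120 N. Pads are 22 mm wide; open, the fingers measure 114 mm over their backs; the gripper's body (76 mm by 85 mm) begins 54 mm behind the grasp point. The pads swing forward as they close: fully open they stand 13 mm farther back than shut.
Start: joints at [0.988, 0.181, 1.607, -0, 1.354, -0.206], TCP at [0.212, 0.535, 0.242] pointing down, gripper open.
Joint ranges: [-2.99, 2.99], [-0.89, 2.07], [0.3, 2.58], [-1.14, 4.28], [0, 2.63], [-3.12, 3.12]. Speed limits (rad/s): [2.57, 2.57, 3.01, 3.14, 3.14, 3.14].

INTERFACE

Orientations are given as a unit quaternion [w, x, y, z].
In Python, from bench import ctrl gives the robot as it stands.
- The arm moves only by the tool apply_moves, never from a script. Its argument "plan" is text: rows parted by semicolons, each of 7 numbers parted by spaces: the shift along the tool's x, y, z each as a share of 0.05 m, from -1 to 1, then the turn, a rotation vector about the tool's x, y, z each as a share of 0.12 rad, from -1 to 1, then the opening, from 0 (shut) to 1 (fully open). In form: dx dy dz wx wy wz claw; .... A call has exactly 5 rows; each row shifts and turns the commanded pose from where the row before left it, along the tool's axes as they then stand; what a row does not reach is not made up. A row lasts 1/10 s, in which the tool goes at most 50 mm and 8.59 degrees, less where a joint would pass 70% of its speed; a pose out of reach is approached as far as the arm can. A call with a number of a shift or a turn outside -1 to 1 is refused whole. A call with a gripper value outside its range is refused whole. The fingers move at their own pace and stop on an object; the grip force is fixed at half the most. Time passes only in rows, so rows that do not move let the fingers close, or fill a call up. It gives the time, the measured TCP pose, the force and the opening at its end, in the units of the state.
- ctrl.get_obs(): the state, without advancing time (a new reading comes with each control period).
- ctrl.camera(name): name is "scene" or "top"; returns the picture (420x560x3 uint8, red, green, blue); there is no depth.
- ctrl.get_calibration(name): a dict with "intrinsics" (3x3 intrinsics, pixels), "k1" (the pictures are not rectified: a ray, as slopes to the right and down, at radius r is drawn at 1 + k1 r^2 times it, then the intrinsics apply), "R" (3x3) and "t" (3): a world point X has camera coordinates R X + t. Camera axes: x right, y down, z forward; pixel columns grow to the right and rows downward; lengths in m; the calibration is good to about 2 mm. A picture is of the moment at which its call begins. get_calibration takes no time and is no camera call.
- ctrl.hand_in(): hands the job in, once; it reports no verdict.
Trained networks look in the newest picture that a camera, given by its name, has taken for a name from the list of things; names that differ only in an ending like _2 or _b are one class to them, and where a whole thing is asked for, a point or a joint stands for the part that bears it (a point fixed in the world has none). Each returns a list of dicts, best first, with "score" (0 to 1); they miss things now and then, are a little off and sometimes report something else, mostly with a low value. They report only what shows in the picture. A call takes as long as a camera call.
- ctrl.recognise(camera, target): "point" ([x, y, z] in m, in world coordinates, good to about 4 mm: the middle of the surface that is visible of it).
The state is a dict: "time_s": time; "q": joint angles; "dq": joint speeds; "joint_efforts": joint torques, N m; "eef_pos": TCP position; "eef_rot": TCP orientation; "wrist_force": force on the tool from outside, world axes, zero at the start; "torque": the same for the moment, N m; "opening": opening from 0.0 (shut) to 1.0 (fully open).
Only numpy, scipy, OpenCV 4.12 (cv2) and the standard library are available. Lean on these libraries where they do the work, as an engineer would, in place of code of your own. Each camera call takes 0.05 s, during which the arm holds its last target.

TASK

The timber block is already clamped in the drilling jig's sliding carriage: push the carriage fully home under the bridge, and only then take the longest of the three steel rods out of the wooden stand and lower it upright through the bridge's bushing and on through the carriage's bushing below. Finish while still holding the rod in the gripper, its foot sticking out well below the carriage's bushing but hanging clear of the base plate, so that a colleague can fit the clip (aim for about the middle of that gap). Keep the carriage home and leave the other rods and the other things on the table where they are.

Things in the scene. Friction and masses are not known exactly. Their poses are not given: they have to be found in the camera images.
- jig: Aluminium drilling jig fixed to the table. Origin: on the table top, straight below the bridge bushing's centre. Its x axis points the way the carriage is pushed home, z up. Base plate 270 x 180 mm (x from -205 to +65 mm), its top at z = 12 mm. Two posts at y = +-80 mm carry a cross bridge (44 mm in x, 180 mm in y, z from 110 to 130 mm) with a vertical through hole at x = y = 0
- bridge_bushing (a point): Centre of the hole's mouth at the bridge's top face (jig z = 130 mm). Vertical through hole 15 mm in diameter, 20 mm deep, 2 mm chamfer at the top; a low brass flange, 27 mm across, stands 3 mm above the face around it
- carriage (a joint): How far the carriage stands out from home, m: 0 = fully home against its stop (both bushings in line), up to 0.07 = pulled out towards the jig's -x. Starts 0.035 to 0.065. Slides with about 3 N of friction and stays where it is left; mass 0.7 kg
- carriage_bushing (a point): Centre of the mouth of the carriage's bushing, at its top face (jig z = 70 mm), moving with the carriage. Vertical through hole 15 mm in diameter through a 20 mm thick nose (underside at jig z = 50 mm), 2 mm chamfer at the top, the same 3 mm brass flange round it. Once home it is 60 mm straight below bridge_bushing. Below it is free space down to the base plate's top at jig z = 12 mm
- push_plate (a point): Point on the front face (facing jig -x) of the carriage's upright push plate, 80 mm wide in y, jig z from 36 to 106 mm; this point is midway across it, at jig z = 95 mm, and at jig x = -115 mm when home. Push it towards jig +x. Right behind the plate sits the timber block, 50 x 88 x 42 mm, its top at jig z = 92 mm
- rod: The guide rod: plain steel rod without a head, 12 mm in diameter, 200 mm long, about 0.17 kg, the longest of the three. Origin: centre of its foot end, z axis along the rod to its top. The foot has a 3 mm chamfer. It starts upright in one of the stand's three holes, its foot 10 mm above the table. Grip it at least 125 mm from its foot, so that the fingers stay above the bridge at the end
- rod_foot (a point): Centre of the guide rod's foot (lower) end
- stand: Wooden block 190 (x) x 60 (y) x 50 (z) mm, fixed to the table, origin at the centre of its underside. Three holes along its x axis at -60, 0 and +60 mm, 13.5 mm in diameter and 40 mm deep, each with a rod standing in it
- short_rod: Plain steel rod 12 mm in diameter, 110 mm long, in another of the stand's holes, standing 120 mm above the table. To be left alone. Origin: centre of its foot
- knob_rod: Steel rod 12 mm in diameter with a black cylindrical knob (22 mm across, 18 mm high) at its top, 118 mm long in all, in another of the stand's holes, standing 128 mm above the table. To be left alone. Origin: centre of its foot
- tape_roll: Roll of paper tape lying flat, 100 mm across, 24 mm high; bystander. Origin: centre of its underside
- glue_bottle: White glue bottle, 52 mm across, 120 mm tall; bystander. Origin: centre of its underside
- screwdriver: Screwdriver lying on the table; bystander. Origin: on its underside
- offcut: Timber offcut 140 x 70 x 40 mm lying flat; bystander. Origin: centre of its underside
- mug: White mug, 80 mm across and 90 mm tall; bystander. Origin: centre of its underside

How it is judged:
By the outcome, as a careful person would: the job done as asked, in the order asked, and still so for the second after the job is handed in, while the arm keeps its last pose, push and grip.
It also fails if it takes over 64 s, if anything falls off the work surface, if the arm or the gripper's body presses on something with over 40 N, if the wrist force passes 120 N, or if a joint passes its speed limit or range.

## Working session

There is one attempt and no reset: what is moved stays moved. The work goes in short steps, Python scripts to look and compute and a tool call to move; the robot and the scene stay as the last step left them, time stands still between calls to the robot, and variables do not carry over. Pictures are saved under pics/ and viewed, and the job is handed in when it is done.

Besides the shell and the picture viewer there is one more tool, called after "Emit:" in YAML: its name, and indented under it one key for each argument. apply_moves: Moves the arm, as the interface text tells. Shift numbers are shares of 0.05 m and turn numbers shares of 0.12 rad, none past 1 either way. Its arguments: {"type":"object","properties":{"plan":{"type":"string"}},"required":["plan"]}

```bash
ls; mkdir -p pics
python3 - <<'E'
from bench import ctrl
import cv2
for n in ("scene","top"):
    im=ctrl.camera(n); cv2.imwrite(f"pics/{n}0.png",im[:,:,::-1])
    c=ctrl.get_calibration(n); print(n,c)
    for t in ["bridge_bushing","carriage_bushing","push_plate","rod","short_rod","knob_rod","stand","jig","carriage"]:
        try: print(t,[( [round(float(v),4) for v in d["point"]],round(d["score"],2)) for d in ctrl.recognise(n,t)[:3]])
        except Exception as e: print(t,e)
print(ctrl.get_obs(), ctrl.tcp_to_tips)
E
```

```text
pics
scene {'intrinsics': array([[498.73996488,   0.        , 280.25994046],
       [  0.        , 498.73996488, 206.64197092],
       [  0.        ,   0.        ,   1.        ]]), 'k1': -0.029051623639763362, 'R': array([[ 7.72400863e-01,  6.35135009e-01,  6.53661352e-04],
       [ 4.36927833e-01, -5.30609492e-01, -7.26324745e-01],
       [-4.60967435e-01,  5.61299463e-01, -6.87351393e-01]]), 't': array([-0.51436721, -0.16914703,  1.57071063])}
bridge_bushing [([0.6117, 0.0001, 0.0468], 0.72)]
carriage_bushing [([0.5194, 0.0109, 0.0776], 0.87), ([0.6104, 0.0053, 0.0457], 0.33)]
push_plate []
rod [([0.564, -0.3073, 0.1428], 0.66), ([0.6376, 0.3388, 0.0174], 0.55)]
short_rod [([0.6267, -0.309, 0.0882], 0.42)]
knob_rod [([0.5018, -0.3039, 0.1184], 0.71), ([0.7249, -0.3213, 0.0736], 0.27)]
stand [([0.5847, -0.3217, 0.0476], 0.59)]
jig [([0.6105, 0.0057, 0.0484], 0.89)]
carriage [([0.6341, 0.3382, 0.0175], 0.16)]
top {'intrinsics': array([[509.48422084,   0.        , 280.71167025],
       [  0.        , 509.48422084, 213.24028374],
       [  0.        ,   0.        ,   1.        ]]), 'k1
[... 589 characters left out ...]
arriage [([0.5329, 0.0317, 0.071], 0.95)]
{'time_s': 1.0, 'q': array([ 9.87691560e-01,  1.80803262e-01,  1.60696100e+00,  7.21319665e-07,
        1.35377998e+00, -2.06320899e-01]), 'dq': array([-0.00078588,  0.00100097, -0.00235356,  0.00031194, -0.00146174,
        0.00130601]), 'joint_efforts': array([ 8.00212929e-04, -4.44846439e+01, -3.51687276e+01, -9.67235201e-05,
        8.22365710e-04, -1.15238703e-05]), 'eef_pos': array([0.21157751, 0.5347008 , 0.2423055 ]), 'eef_rot': array([ 0.58479987, -0.58478638, -0.39752926,  0.39749779]), 'wrist_force': array([-0.60875131, -0.72699816,  0.24217215]), 'torque': array([-0.0424163 , -0.00397934,  0.03125023]), 'opening': 0.999213918114344} 0.011
```

View pics/scene0.png

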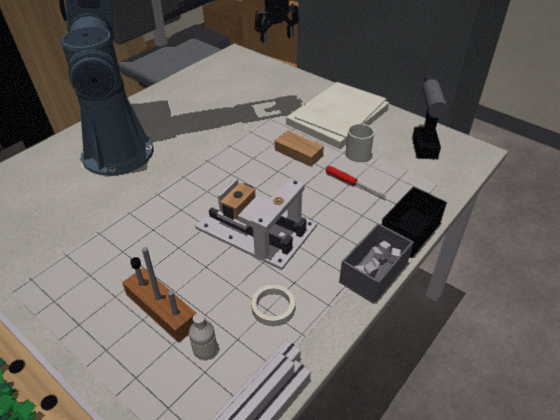

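View pics/top0.png

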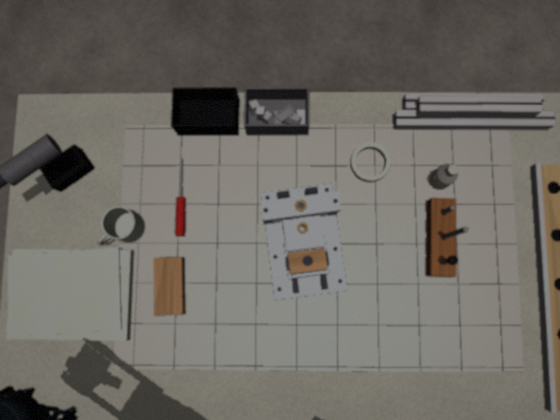

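```bash
cat > h.py <<'E'
import numpy as np, cv2
from bench import ctrl
cal={n:ctrl.get_calibration(n) for n in("scene","top")}
def proj(n,X):
    c=cal[n]; X=np.atleast_2d(X); P=X@np.array(c["R"]).T+c["t"]; s=P[:,:2]/P[:,2:]
    r2=(s**2).sum(1,keepdims=True); s=s*(1+c["k1"]*r2); K=c["intrinsics"]
    return s@K[:2,:2].T+K[:2,2]
def ray(n,uv):
    c=cal[n];K=c["intrinsics"]; d=(np.array(uv,float)-K[:2,2])/K[0,0]; s=d.copy()
    for _ in range(10): s=d/(1+c["k1"]*(s@s))
    R=np.array(c["R"]); return -R.T@c["t"], R.T@np.array([s[0],s[1],1.])
def atz(n,uv,z):
    o,d=ray(n,uv); return o+d*(z-o[2])/d[2]
def crop(src,out,x0,y0,x1,y1,f):
    im=cv2.imread(src)[y0:y1,x0:x1]; im=cv2.resize(im,None,fx=f,fy=f,interpolation=cv2.INTER_CUBIC)
    im=cv2.convertScaleAbs(im,alpha=1.4,beta=10)
    for x in range(x0-x0%10+10,x1,10): cv2.putText(im,str(x),(int((x-x0)*f)-8,8),0,.3,(0,255,255)); cv2.line(im,(int((x-x0+.5)*f),10),(int((x-x0+.5)*f),15),(0,255,255))
    for y in range(y0-y0%10+10,y1,10): cv2.putText(im,str(y),(0,int((y-y0)*f)+3),0,.3,(0,255,255)); cv2.line(im,(22,int((y-y0+.5)*f)),(27,int((y-y0+.5)*f)),(0,255,255))
    cv2.imwrite(out,im)
E
python3 - <<'E'
from h import *
crop("pics/top0.png","pics/t_jig.png",250,175,360,305,4.6)
crop("pics/scene0.png","pics/s_jig.png",190,170,325,270,5.8)
crop("pics/scene0.png","pics/s_st.png",115,235,205,345,5)
crop("pics/top0.png","pics/t_st.png",415,185,485,285,5.5)
E
```

```text
(no output)
```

View pics/t_jig.png

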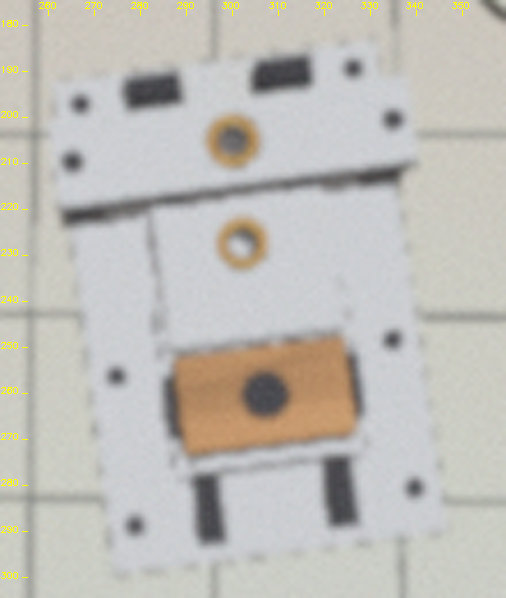

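View pics/s_jig.png

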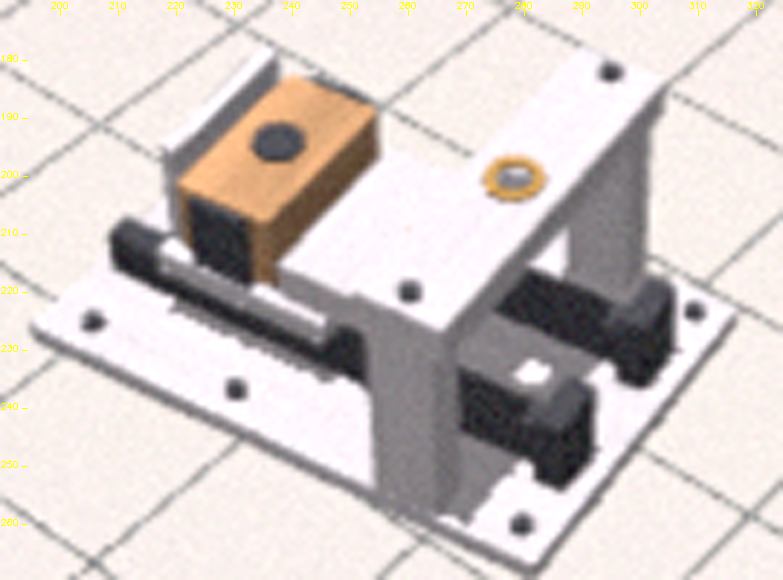

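View pics/s_st.png

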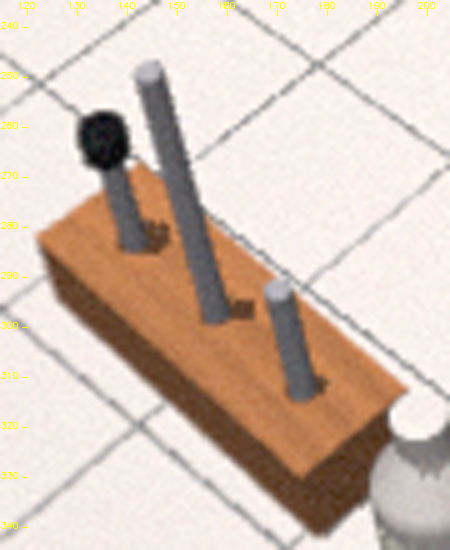

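View pics/t_st.png

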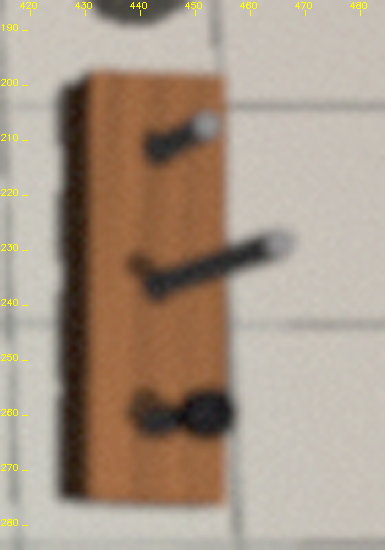

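```bash
cat >> h.py <<'E'
def brass(im,box):
    x0,y0,x1,y1=box; h=cv2.cvtColor(im[y0:y1,x0:x1],cv2.COLOR_RGB2HSV).astype(int)
    m=((h[...,0]>10)&(h[...,0]<28)&(h[...,1]>70)).astype(np.uint8)
    c,_=cv2.findContours(m,cv2.RETR_EXTERNAL,cv2.CHAIN_APPROX_NONE)
    c=max(c,key=cv2.contourArea); (cx,cy),ax,_=cv2.fitEllipse(c); mm=cv2.boundingRect(c)
    return np.array([cx+x0,cy+y0]),ax
E
python3 - <<'E'
from h import *
t=cv2.imread("pics/top0.png")[:,:,::-1].copy(); s=cv2.imread("pics/scene0.png")[:,:,::-1].copy()
b1,a1=brass(t,(290,195,312,216)); b2,a2=brass(s,(268,190,290,210)); c1,a3=brass(t,(292,218,313,237))
print(b1,a1,b2,a2,c1,a3)
B1=atz("top",b1,.133);B2=atz("scene",b2,.133);C=atz("top",c1,.073);print(B1,B2,C,B1-C)
# base corners front at z=.012 top
for p in [(275.15,299.06),(345.4,290.15)]: print(atz("top",p,.012))
for p in [(282,268),(316.5,225.0),(195,227)]: print(atz("scene",p,.012))
# screws top
for p in [(139+0,0)]: pass
# rod: tops
print("rodtop",atz("top",(465.5,228.6),.21),atz("scene",(144.6,249.2),.21))
print("base exits",atz("scene",(158,299.5),.05),atz("top",(442.5,236.3),.05))
print("short",atz("top",(452,207.5),.12),atz("scene",(170.7,292.0),.12))
print("knob",atz("top",(452,260),.128),atz("scene",(135.3,260),.128))
E
```

```text
[300.1132412 205.1132412] (10.06093978881836, 10.069984436035156) [278.13573933 200.28196144] (6.786860942840576, 9.865102767944336) [302.30732632 227.47566509] (9.369237899780273, 9.510904312133789)
[0.62433752 0.04264245 0.133     ] [0.62424825 0.04240685 0.133     ] [0.58041248 0.03646661 0.073     ] [0.04392504 0.00617584 0.06      ]
[0.41103273 0.10161694 0.012     ]
[ 0.43358911 -0.07019816  0.012     ]
[ 0.70307786 -0.03849819  0.012     ]
[0.68070457 0.13348085 0.012     ]
[ 0.43709473 -0.07675597  0.012     ]
rodtop [ 0.56285223 -0.30281709  0.21      ] [ 0.56320967 -0.30311734  0.21      ]
base exits [ 0.56789856 -0.30735603  0.05      ] [ 0.56283394 -0.30119411  0.05      ]
short [ 0.62189279 -0.30486866  0.12      ] [ 0.62203367 -0.3040724   0.12      ]
knob [ 0.50166561 -0.29738331  0.128     ] [ 0.50287952 -0.29890362  0.128     ]
```

```bash
cat >> h.py <<'E'
from scipy.spatial.transform import Rotation as Ro
B=np.array([.6243,.0425,0]); YAW=.131
Rj=Ro.from_euler("z",YAW).as_matrix()
def jig(p): return B+Rj@np.array(p)
def state():
    o=ctrl.get_obs(); w,x,y,z=o["eef_rot"]; R=Ro.from_quat([x,y,z,w]).as_matrix()
    return o,np.array(o["eef_pos"]),R
def go(target,az=None):
    o,p,R=state(); print("t",round(o["time_s"],2),"p",p.round(4),"F",o["wrist_force"].round(1),"op",round(o["opening"],3),"q",o["q"].round(2))
    a=np.arctan2(R[1,0],R[0,0]); print("az",round(a,4),"tilt y",R[:,1].round(4))
    if target is None: return
    d=np.array(target)-p
    tot=0
    if az is not None:
        w=(a-az+np.pi/2)%np.pi-np.pi/2   # half-turn symmetric
        print("turn y shares",round(w/.12,3)); 
    print("tool-axis shares now",(R.T@d/.05).round(3))
    if az is not None:
        c,s=np.cos(az),np.sin(az); a2=a-w;c,s=np.cos(a2),np.sin(a2)
        R2=np.array([[c,0,-s],[s,0,c],[0,-1,0]]); print("after turn",(R2.T@d/.05).round(3))
E
python3 - <<'E'
from h import *
print(jig((-.204,0,.09)))
go(jig((-.204,0,.242)),YAW)
go(jig((-.204,0,.242)),YAW+np.pi/2)
E
```

```text
[0.42204792 0.01585237 0.09      ]
t 1.0 p [0.2116 0.5347 0.2423] F [-0.6 -0.7  0.2] op 0.999 q [ 0.99  0.18  1.61  0.    1.35 -0.21]
az 1.194 tilt y [ 0.  0. -1.]
turn y shares 8.858
tool-axis shares now [-8.100e+00  6.000e-03 -7.732e+00]
after turn [ 2.8180e+00  6.0000e-03 -1.0838e+01]
t 1.0 p [0.2116 0.5347 0.2423] F [-0.6 -0.7  0.2] op 0.999 q [ 0.99  0.18  1.61  0.    1.35 -0.21]
az 1.194 tilt y [ 0.  0. -1.]
turn y shares -4.232
tool-axis shares now [-8.100e+00  6.000e-03 -7.732e+00]
after turn [-1.0838e+01  6.0000e-03 -2.8180e+00]
```

Emit:
apply_moves:
  plan: "-0.8 0 -0.7 0 -0.846 0 0; -0.8 0 -0.7 0 -0.846 0 0; -0.8 0 -0.6 0 -0.846 0 0; -0.8 0 -0.5 0 -0.846 0 0; -0.8 0 -0.4 0 -0.846 0 0"

```text
time_s: 1.5
eef_pos: [0.3161, 0.315, 0.2425]
eef_rot: [-0.465, 0.465, 0.533, -0.532]
wrist_force: [0.8, 0.8, -0.2]
opening: 0.143
```

Run:
```python
from h import *
go(jig((-.204,0,.242)),YAW+np.pi/2)
```

```text
t 1.5 p [0.3161 0.315  0.2425] F [ 0.8  0.8 -0.2] op 0.143 q [ 0.52 -0.12  1.92 -0.    1.35 -1.19]
az 1.7061 tilt y [ 8.e-04  2.e-04 -1.e+00]
turn y shares 0.036
tool-axis shares now [-6.214  0.01  -1.292]
after turn [-6.209  0.01  -1.319]
```

Emit:
apply_moves:
  plan: "-0.9 0 -0.2 0 0 0 0; -0.9 0 -0.2 0 0 0 0; -0.9 0 -0.2 0 0 0 0; -0.9 0 -0.2 0 0 0 0; -0.9 0 -0.2 0 0 0 0"

```text
time_s: 2.0
eef_pos: [0.3949, 0.0984, 0.2427]
eef_rot: [-0.466, 0.467, 0.532, -0.531]
wrist_force: [1.0, 0.6, 0.2]
opening: 0.002
```

Emit:
apply_moves:
  plan: "-0.9 0 -0.2 0 0 0 0; 0 0 0 0 0 0 0; 0 0 0 0 0 0 0; 0 0 0 0 0 0 0; 0 0 0 0 0 0 0"

```text
time_s: 2.5
eef_pos: [0.4099, 0.0582, 0.2422]
eef_rot: [-0.466, 0.466, 0.532, -0.532]
wrist_force: [0.2, -0.7, 0.5]
opening: -0.001
```

Run:
```python
from h import *
go(jig((-.204,0,.088)),YAW+np.pi/2)
```

```text
t 2.5 p [0.4099 0.0582 0.2422] F [ 0.2 -0.7  0.5] op -0.001 q [-0.15 -0.2   1.99  0.    1.36 -1.85]
az 1.7039 tilt y [-2.e-04  2.e-04 -1.e+00]
turn y shares 0.018
tool-axis shares now [-0.872  3.084 -0.129]
after turn [-0.871  3.084 -0.13 ]
```

Emit:
apply_moves:
  plan: "-0.87 0 -0.1 0 0 0 0; 0 0.8 0 0 0 0 0; 0 0.8 0 0 0 0 0; 0 0.8 0 0 0 0 0; 0 0.68 0 0 0 0 0"

```text
time_s: 3.0
eef_pos: [0.4202, 0.0159, 0.0866]
eef_rot: [0.466, -0.465, -0.532, 0.532]
wrist_force: [0.6, 0.1, 0.3]
opening: 0.002
```

Emit:
apply_moves:
  plan: "0 0 0 0 0 0 0; 0 0 0 0 0 0 0; 0 0 -0.2 0 0 0 0; 0 0 -0.2 0 0 0 0; 0 0 0 0 0 0 0"

```text
time_s: 3.5
eef_pos: [0.444, 0.0167, 0.0903]
eef_rot: [-0.465, 0.468, 0.533, -0.531]
wrist_force: [0.0, 0.1, 0.2]
opening: 0.001
```

Run:
```python
from h import *
go(jig((-.115-.011,0,.088)),YAW+np.pi/2)
for n in("scene","top"): cv2.imwrite(f"pics/{n}1.png",ctrl.camera(n)[:,:,::-1])
crop("pics/top1.png","pics/t1.png",240,175,370,335,3.6)
crop("pics/scene1.png","pics/s1.png",170,130,325,270,5)
```

```text
t 3.5 p [0.444  0.0167 0.0903] F [0.  0.1 0.2] op 0.001 q [-0.23  0.09  2.05  0.    0.99 -1.93]
az 1.7021 tilt y [ 0.0049 -0.0011 -1.    ]
turn y shares 0.002
tool-axis shares now [ 0.04   0.051 -1.123]
after turn [ 0.04   0.046 -1.123]
```

View pics/s1.png

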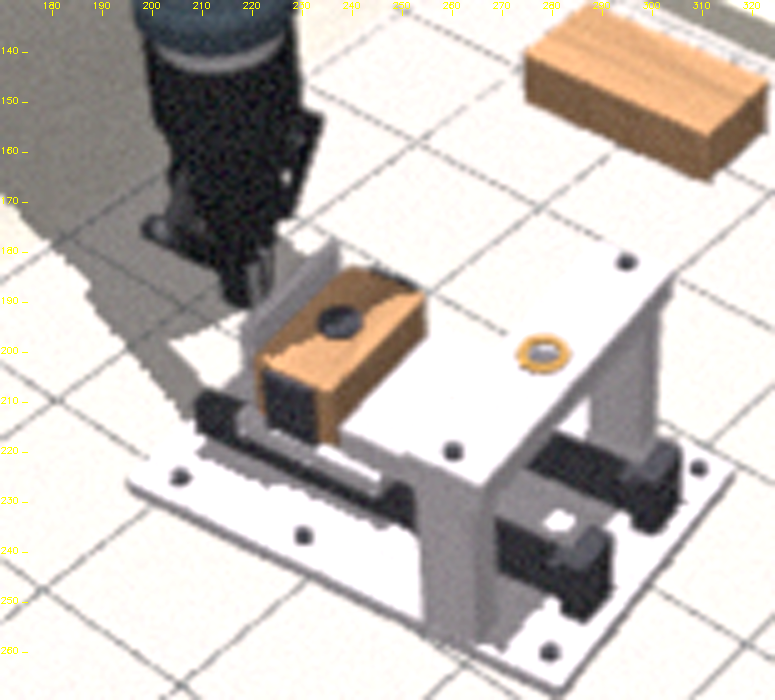

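View pics/t1.png

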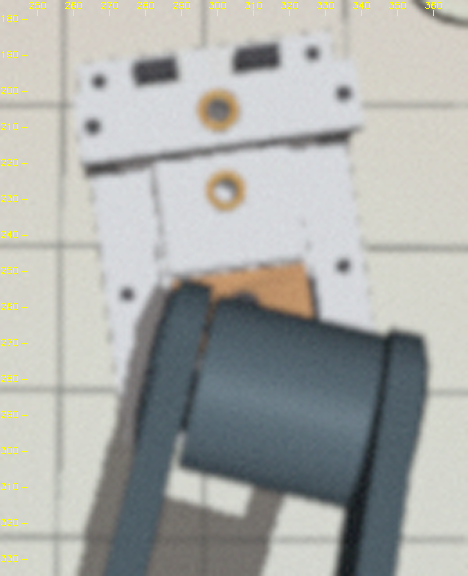

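Emit:
apply_moves:
  plan: "0 0 -0.15 0 0 0 0; 0 0 -0.15 0 0 0 0; 0 0 -0.15 0 0 0 0; 0 0 -0.15 0 0 0 0; 0 0 -0.15 0 0 0 0"

```text
time_s: 4.1
eef_pos: [0.4783, 0.022, 0.0882]
eef_rot: [0.467, -0.466, -0.531, 0.532]
wrist_force: [-4.5, 0.2, 3.2]
opening: 0.003
```

Emit:
apply_moves:
  plan: "0 0 -0.1 0 0 0 0; 0 0 -0.08 0 0 0 0; 0 0 -0.04 0 0 0 0; 0 0 0 0 0 0 0; 0 0 0 0 0 0 0"

```text
time_s: 4.6
eef_pos: [0.4893, 0.0232, 0.0884]
eef_rot: [-0.466, 0.467, 0.532, -0.531]
wrist_force: [-0.6, 0.2, -0.5]
opening: 0.002
```

Run:
```python
from h import *
go(jig((-.115-.011,0,.088)),YAW+np.pi/2)
im=ctrl.camera("top"); print(brass(im,(290,195,312,216)))
for n in("scene","top"): cv2.imwrite(f"pics/{n}2.png",ctrl.camera(n)[:,:,::-1])
crop("pics/scene2.png","pics/s2.png",170,130,325,270,5)
```

```text
t 4.6 p [0.4893 0.0232 0.0884] F [-0.6  0.2 -0.5] op 0.002 q [-0.2   0.2   1.94  0.    1.01 -1.9 ]
az 1.7015 tilt y [ 1.2e-03 -1.0e-04 -1.0e+00]
turn y shares -0.003
tool-axis shares now [ 0.029  0.008 -0.207]
after turn [ 0.029  0.008 -0.207]
(array([300.1132412, 205.1132412]), (10.06093978881836, 10.069984436035156))
```

View pics/s2.png

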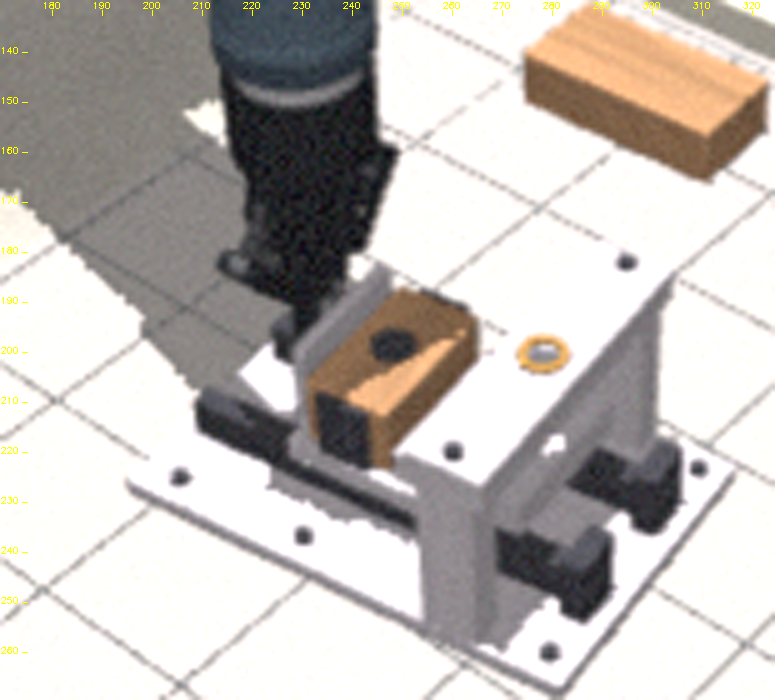

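Emit:
apply_moves:
  plan: "0 0 -0.05 0 0 0 0; 0 0 -0.05 0 0 0 0; 0 0 -0.05 0 0 0 0; 0 0 -0.03 0 0 0 0; 0 0 0 0 0 0 0"

```text
time_s: 5.25
eef_pos: [0.4982, 0.0245, 0.0883]
eef_rot: [-0.466, 0.466, 0.532, -0.532]
wrist_force: [-0.5, 0.1, 0.8]
opening: 0.001
```

Emit:
apply_moves:
  plan: "0 0 -0.02 0 0 0 0; 0 0 -0.02 0 0 0 0; 0 0 -0.02 0 0 0 0; 0 0 0 0 0 0 0; 0 0 0 0 0 0 0"

```text
time_s: 5.75
eef_pos: [0.5, 0.0249, 0.0882]
eef_rot: [0.467, -0.466, -0.531, 0.532]
wrist_force: [-5.1, -2.0, 4.5]
opening: -0.001
```

Emit:
apply_moves:
  plan: "0 0 -0.03 0 0 0 0; 0 0 -0.02 0 0 0 0; 0 0 0 0 0 0 0; 0 0 0 0 0 0 0; 0 0 0 0 0 0 0"

```text
time_s: 6.25
eef_pos: [0.5, 0.025, 0.0879]
eef_rot: [0.468, -0.464, -0.53, 0.534]
wrist_force: [-16.2, -4.0, 13.6]
opening: 0.002
```

Run:
```python
from h import *
go(jig((-.115-.011,0,.088)),YAW+np.pi/2)
```

```text
t 6.25 p [0.5    0.025  0.0879] F [-16.2  -4.   13.6] op 0.002 q [-0.19  0.22  1.9  -0.    1.02 -1.89]
az 1.7023 tilt y [-7.7e-03 -6.0e-04 -1.0e+00]
turn y shares 0.004
tool-axis shares now [ 0.023 -0.002  0.009]
after turn [ 0.023 -0.002  0.009]
```

Emit:
apply_moves:
  plan: "0 0 0.2 0 0 0 0; 0 0 0.5 0 0 0 0; 0 -0.8 0 0 0 0 0; 0 -0.9 0 0 0 0 0; 0 -0.9 0 0 0 0 0"

```text
time_s: 6.75
eef_pos: [0.4683, 0.0208, 0.2196]
eef_rot: [-0.466, 0.466, 0.532, -0.531]
wrist_force: [1.9, -0.6, 0.3]
opening: 0.0
```

Emit:
apply_moves:
  plan: "0 -0.9 0 0 0 0 0; 0 -0.2 0 0 0 0 0; 0 0 0 0 0 0 0; 0 0 0 0 0 0 0; 0 0 0 0 0 0 0"

```text
time_s: 7.25
eef_pos: [0.4675, 0.0209, 0.271]
eef_rot: [0.467, -0.465, -0.531, 0.532]
wrist_force: [-0.6, -0.1, -0.0]
opening: -0.001
```

Run:
```python
from h import *
go((.563,-.303,.26),YAW+np.pi/2)
for n in("scene","top"): cv2.imwrite(f"pics/{n}3.png",ctrl.camera(n)[:,:,::-1])
crop("pics/scene3.png","pics/s3.png",170,130,325,270,5)
crop("pics/top3.png","pics/t3.png",240,175,370,335,3.6)
```

```text
t 7.25 p [0.4675 0.0209 0.271 ] F [-0.6 -0.1 -0. ] op -0.001 q [-0.21 -0.09  1.83  0.    1.41 -1.91]
az 1.7016 tilt y [-3.5e-03  9.0e-04 -1.0e+00]
turn y shares -0.002
tool-axis shares now [-6.672  0.208 -1.049]
after turn [-6.672  0.221 -1.047]
```

View pics/s3.png

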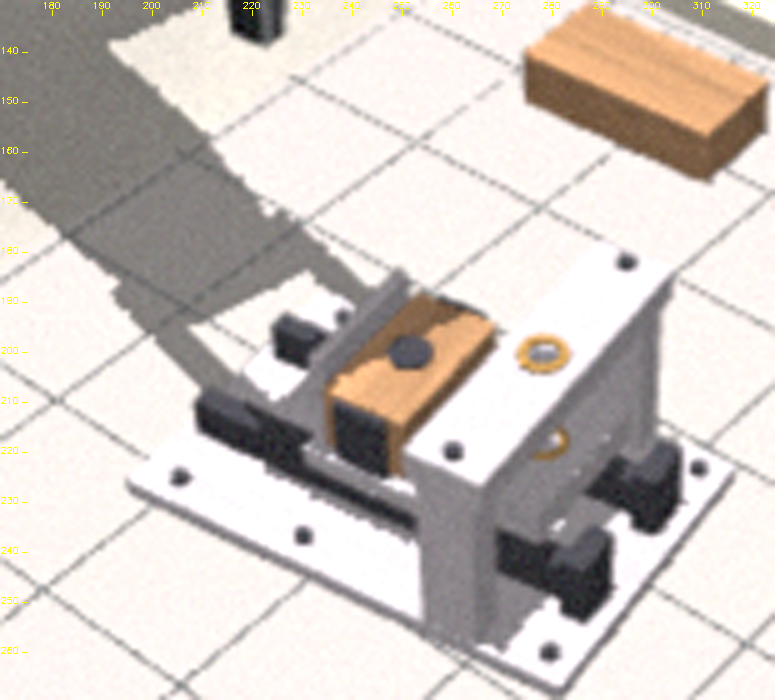

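View pics/t3.png

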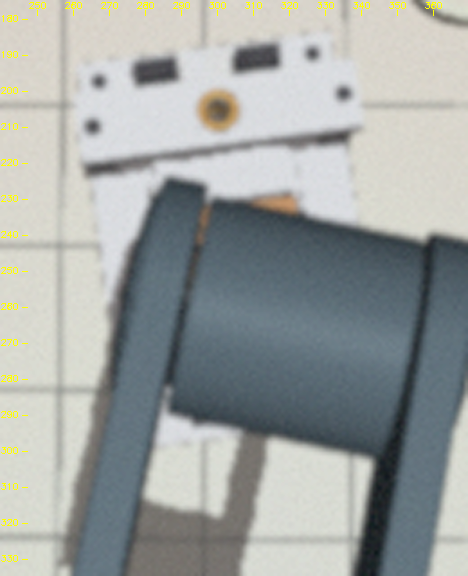

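Emit:
apply_moves:
  plan: "-0.9 0 -0.14 0 0 0 0.5; -0.9 0 -0.14 0 0 0 0.5; -0.9 0 -0.14 0 0 0 0.5; -0.9 0 -0.14 0 0 0 0.5; -0.9 0 -0.14 0 0 0 0.5"

```text
time_s: 7.85
eef_pos: [0.5325, -0.1995, 0.2719]
eef_rot: [0.467, -0.466, -0.532, 0.532]
wrist_force: [0.3, 0.3, -0.3]
opening: 0.497
```

Emit:
apply_moves:
  plan: "-0.9 0 -0.14 0 0 0 0.5; -0.9 0 -0.14 0 0 0 0.5; 0 0 0 0 0 0 0.5; 0 0 0 0 0 0 0.5; 0 0 0 0 0 0 0.5"

```text
time_s: 8.35
eef_pos: [0.5578, -0.2841, 0.2723]
eef_rot: [-0.467, 0.465, 0.532, -0.532]
wrist_force: [-0.3, 0.3, 0.2]
opening: 0.503
```

Run:
```python
from h import *
print(proj("scene",jig((0,0,.073))))
go((.563,-.303,.155),YAW+np.pi/2)
```

```text
[[278.22930219 217.77643384]]
t 8.35 p [ 0.5578 -0.2841  0.2723] F [-0.3  0.3  0.2] op 0.503 q [-0.66  0.27  1.44  0.    1.44 -2.36]
az 1.7021 tilt y [-0.0014  0.0015 -1.    ]
turn y shares 0.003
tool-axis shares now [-0.393  2.346 -0.056]
after turn [-0.389  2.346 -0.053]
```

Emit:
apply_moves:
  plan: "-0.39 0 -0.05 0 0 0 0.5; 0 0 0 0 0 0 0.5; 0 0.5 0 0 0 0 0.5; 0 0 0 0 0 0 0.5; 0 0 0 0 0 0 0.5"

```text
time_s: 8.85
eef_pos: [0.5629, -0.3027, 0.2481]
eef_rot: [-0.467, 0.465, 0.532, -0.532]
wrist_force: [0.4, -0.0, -0.5]
opening: 0.498
```

Run:
```python
from h import *
go((.563,-.303,.155),YAW+np.pi/2)
for n in("scene","top"): cv2.imwrite(f"pics/{n}4.png",ctrl.camera(n)[:,:,::-1])
crop("pics/scene4.png","pics/s4.png",95,195,215,345,4)
```

```text
t 8.85 p [ 0.5629 -0.3027  0.2481] F [ 0.4 -0.  -0.5] op 0.498 q [-0.68  0.32  1.43  0.    1.4  -2.38]
az 1.7027 tilt y [-0.0013  0.0013 -1.    ]
turn y shares 0.008
tool-axis shares now [-0.009  1.862 -0.003]
after turn [-6.000e-03  1.862e+00 -1.000e-03]
```

View pics/s4.png

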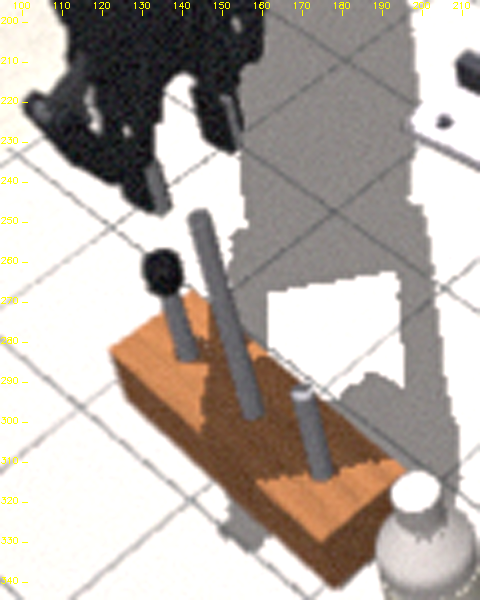

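Emit:
apply_moves:
  plan: "0 0.4 0 0 0 0 0.5; 0 0.4 0 0 0 0 0.5; 0 0.4 0 0 0 0 0.5; 0 0.4 0 0 0 0 0.5; 0 0.26 0 0 0 0 0.5"

```text
time_s: 9.45
eef_pos: [0.5632, -0.304, 0.1548]
eef_rot: [-0.466, 0.466, 0.532, -0.532]
wrist_force: [-0.5, 0.1, -0.1]
opening: 0.499
```

Emit:
apply_moves:
  plan: "0 0 0 0 0 0 0.5; 0 0 0 0 0 0 0.5; 0 0 0 0 0 0 0.1; 0 0 0 0 0 0 0.1; 0 0 0 0 0 0 0.0"

```text
time_s: 9.95
eef_pos: [0.5639, -0.3044, 0.1567]
eef_rot: [-0.466, 0.467, 0.532, -0.531]
wrist_force: [1.1, 1.6, 4.7]
opening: 0.122
```

Emit:
apply_moves:
  plan: "0 0 0 0 0 0 0; 0 0 0 0 0 0 0; 0 0 0 0 0 0 0; 0 0 0 0 0 0 0; 0 0 0 0 0 0 0"

```text
time_s: 10.45
eef_pos: [0.5639, -0.3044, 0.1567]
eef_rot: [-0.466, 0.467, 0.532, -0.531]
wrist_force: [-1.0, 1.6, 6.3]
opening: 0.124
```

Run:
```python
from h import *
go((.563,-.303,.155),YAW+np.pi/2); print(ctrl.get_obs()["torque"])
```

```text
t 10.45 p [ 0.5639 -0.3044  0.1567] F [-1.   1.6  6.3] op 0.124 q [-0.68  0.4   1.51  0.    1.23 -2.38]
az 1.7016 tilt y [ 1.6e-03 -7.0e-04 -1.0e+00]
turn y shares -0.001
tool-axis shares now [0.03  0.034 0.014]
after turn [0.03  0.034 0.014]
[0.51389365 0.12533804 0.02825098]
```

Emit:
apply_moves:
  plan: "0 -0.2 0 0 0 0 0; 0 -0.3 0 0 0 0 0; 0 -0.4 0 0 0 0 0; 0 -0.4 0 0 0 0 0; 0 -0.4 0 0 0 0 0"

```text
time_s: 10.95
eef_pos: [0.5631, -0.3044, 0.2421]
eef_rot: [0.466, -0.466, -0.531, 0.532]
wrist_force: [-0.8, 0.5, -0.9]
opening: 0.122
```

Emit:
apply_moves:
  plan: "0 -0.5 0 0 0 0 0; 0 -0.5 0 0 0 0 0; 0 -0.5 0 0 0 0 0; 0 0 0 0 0 0 0; 0 0 0 0 0 0 0"

```text
time_s: 11.45
eef_pos: [0.5632, -0.3044, 0.3157]
eef_rot: [0.466, -0.467, -0.532, 0.532]
wrist_force: [0.1, 0.1, -2.7]
opening: 0.124
```

Run:
```python
from h import *
go((*B[:2],.32),YAW+np.pi/2); print(ctrl.get_obs()["torque"])
for n in("scene","top"): cv2.imwrite(f"pics/{n}5.png",ctrl.camera(n)[:,:,::-1])
crop("pics/scene5.png","pics/s5.png",85,165,215,315,4)
```

```text
t 11.45 p [ 0.5632 -0.3044  0.3157] F [ 0.1  0.1 -2.7] op 0.124 q [-0.68  0.28  1.35 -0.    1.52 -2.38]
az 1.7016 tilt y [ 7.e-04 -8.e-04 -1.e+00]
turn y shares -0.002
tool-axis shares now [ 6.719 -0.091 -2.116]
after turn [ 6.718 -0.086 -2.118]
[-0.01582788 -0.06069995  0.00948247]
```

View pics/s5.png

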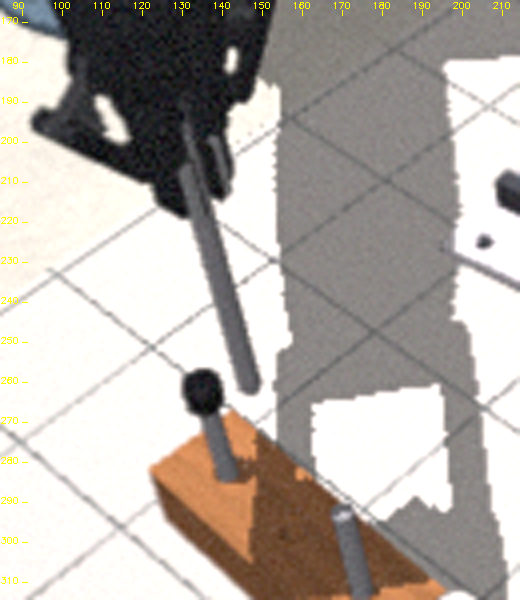

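Emit:
apply_moves:
  plan: "0.5 0 -0.16 0 0 0 0; 0.74 0 -0.23 0 0 0 0; 0.74 0 -0.23 0 0 0 0; 0.74 0 -0.23 0 0 0 0; 0.74 0 -0.23 0 0 0 0"

```text
time_s: 12.05
eef_pos: [0.5935, -0.124, 0.3131]
eef_rot: [0.468, -0.465, -0.531, 0.532]
wrist_force: [-0.3, 0.1, -2.2]
opening: 0.121
```

Emit:
apply_moves:
  plan: "0.74 0 -0.23 0 0 0 0; 0.74 0 -0.23 0 0 0 0; 0.74 0 -0.23 0 0 0 0; 0.5 0 -0.15 0 0 0 0; 0.3 0 -0.1 0 0 0 0"

```text
time_s: 12.55
eef_pos: [0.6204, 0.0325, 0.3133]
eef_rot: [0.467, -0.465, -0.532, 0.533]
wrist_force: [0.0, 0.3, -1.8]
opening: 0.119
```

Emit:
apply_moves:
  plan: "0 0 0 0 0 0 0; 0 0 0 0 0 0 0; 0 0 0 0 0 0 0; 0 0 0 0 0 0 0; 0 0 0 0 0 0 0"

```text
time_s: 13.05
eef_pos: [0.6211, 0.0291, 0.3153]
eef_rot: [0.467, -0.467, -0.531, 0.531]
wrist_force: [-1.0, 0.3, -1.8]
opening: 0.123
```

Run:
```python
from h import *
go((*B[:2],.316),YAW+np.pi/2)
for n in("scene","top"): cv2.imwrite(f"pics/{n}6.png",ctrl.camera(n)[:,:,::-1])
crop("pics/scene6.png","pics/s6.png",215,115,330,255,4.2)
crop("pics/top6.png","pics/t6.png",240,155,370,305,3.8)
```

```text
t 13.05 p [0.6211 0.0291 0.3153] F [-1.   0.3 -1.8] op 0.123 q [-0.14  0.24  1.4  -0.    1.51 -1.84]
az 1.7002 tilt y [-0.e+00 -1.e-04 -1.e+00]
turn y shares -0.014
tool-axis shares now [ 0.258 -0.014 -0.098]
after turn [ 0.258 -0.014 -0.099]
```

View pics/s6.png

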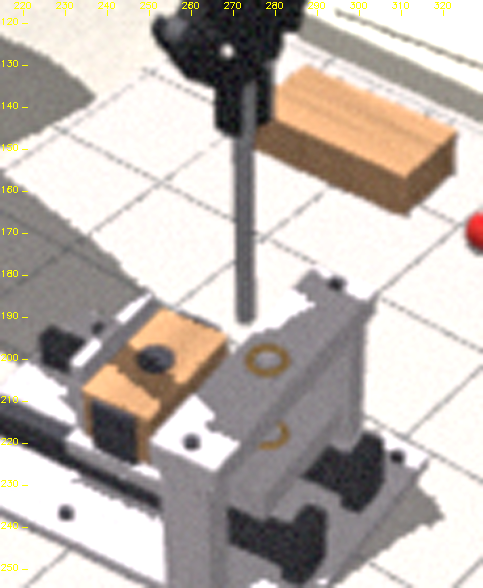

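View pics/t6.png

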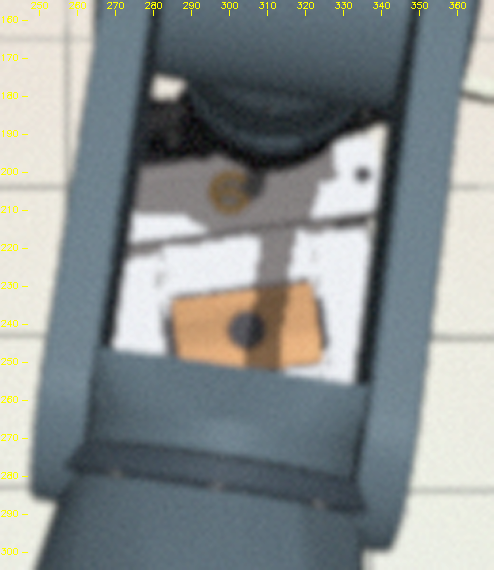

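Emit:
apply_moves:
  plan: "0.258 0 -0.1 0 0 0 0; 0 0 0 0 0 0 0; 0 0.25 0 0 0 0 0; 0 0.2 0 0 0 0 0; 0 0 0 0 0 0 0"

```text
time_s: 13.65
eef_pos: [0.623, 0.0437, 0.2896]
eef_rot: [0.468, -0.465, -0.531, 0.533]
wrist_force: [-0.2, 0.5, -1.6]
opening: 0.121
```

Emit:
apply_moves:
  plan: "0 0 0 0 0 0 0; 0 0 0 0 0 0 0; 0 0 0 0 0 0 0; 0 0 0 0 0 0 0; 0 0 0 0 0 0 0"

```text
time_s: 14.15
eef_pos: [0.6245, 0.0435, 0.2931]
eef_rot: [-0.466, 0.466, 0.532, -0.531]
wrist_force: [0.4, -0.2, -1.3]
opening: 0.124
```

Run:
```python
from h import *
go((*B[:2],.316),YAW+np.pi/2)
for n in("scene","top"): cv2.imwrite(f"pics/{n}7.png",ctrl.camera(n)[:,:,::-1])
crop("pics/scene7.png","pics/s7.png",255,140,305,215,8)
crop("pics/top7.png","pics/t7.png",280,180,335,225,11)
o,p,R=state()
print("expected foot scene/top", proj("scene",p-[0,0,.1467]),proj("top",p-[0,0,.1467]))
print("axis scene z=.16,.29",proj("scene",[[*p[:2],z] for z in (.15,.17,.2,.24,.28,.3)]))
```

```text
t 14.15 p [0.6245 0.0435 0.2931] F [ 0.4 -0.2 -1.3] op 0.124 q [-0.12  0.26  1.41  0.    1.47 -1.82]
az 1.7015 tilt y [ 5.e-04 -1.e-04 -1.e+00]
turn y shares -0.002
tool-axis shares now [-0.02  -0.458  0.006]
after turn [-0.02  -0.458  0.007]
expected foot scene/top [[278.49014362 196.04087221]] [[299.7981626  204.11078119]]
axis scene z=.16,.29 [[278.48738171 194.89256016]
 [278.47242832 188.67153455]
 [278.44937272 179.06687167]
 [278.41740701 165.72436253]
 [278.38395601 151.72928112]
 [278.36664243 144.47250564]]
```

View pics/s7.png

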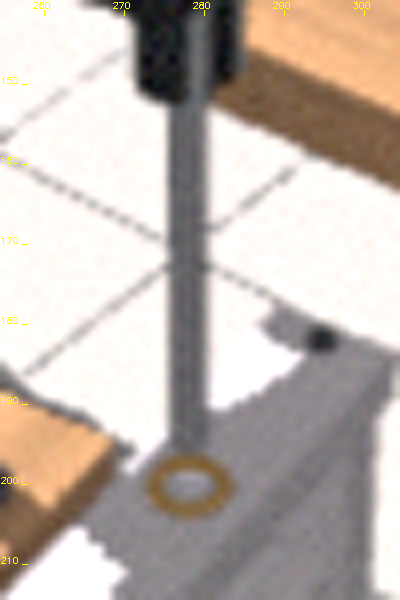

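View pics/t7.png

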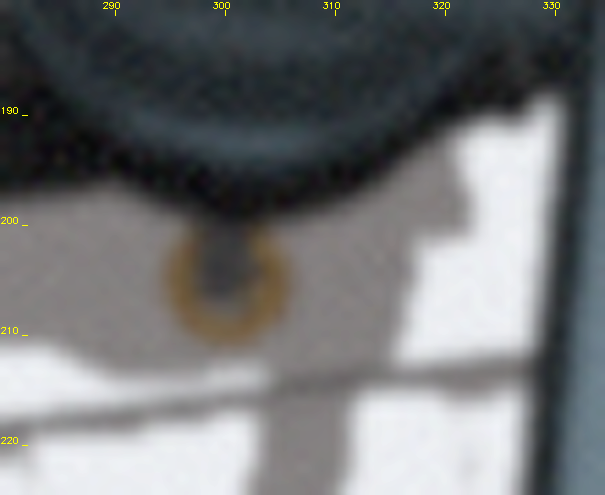

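Emit:
apply_moves:
  plan: "-0.012 0 -0.012 0 0 0 0; 0 0.1 0 0 0 0 0; 0 0.15 0 0 0 0 0; 0 0.15 0 0 0 0 0; 0 0.1 0 0 0 0 0"

```text
time_s: 14.75
eef_pos: [0.6247, 0.043, 0.2664]
eef_rot: [0.467, -0.466, -0.531, 0.532]
wrist_force: [0.2, -0.7, -2.3]
opening: 0.121
```

Emit:
apply_moves:
  plan: "0 0.1 0 0 0 0 0; 0 0.1 0 0 0 0 0; 0 0.1 0 0 0 0 0; 0 0 0 0 0 0 0; 0 0 0 0 0 0 0"

```text
time_s: 15.25
eef_pos: [0.6251, 0.0431, 0.2527]
eef_rot: [0.466, -0.466, -0.532, 0.532]
wrist_force: [-0.4, -0.1, -1.6]
opening: 0.122
```

Run:
```python
from h import *
go((*B[:2],.1777),YAW+np.pi/2);print(ctrl.get_obs()["torque"])
for n in("scene",): cv2.imwrite(f"pics/{n}8.png",ctrl.camera(n)[:,:,::-1])
crop("pics/scene8.png","pics/s8.png",255,140,315,240,6)
```

```text
t 15.25 p [0.6251 0.0431 0.2527] F [-0.4 -0.1 -1.6] op 0.122 q [-0.12  0.29  1.46  0.    1.4  -1.82]
az 1.7016 tilt y [-2.e-04  1.e-04 -1.e+00]
turn y shares -0.002
tool-axis shares now [-0.009  1.501  0.016]
after turn [-0.009  1.501  0.016]
[ 0.001089   -0.03915898  0.00218899]
```

View pics/s8.png

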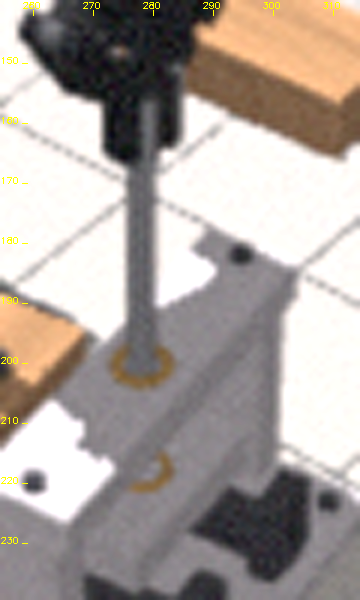

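Emit:
apply_moves:
  plan: "0 0.1 0 0 0 0 0; 0 0.12 0 0 0 0 0; 0 0.12 0 0 0 0 0; 0 0.12 0 0 0 0 0; 0 0.12 0 0 0 0 0"

```text
time_s: 15.8
eef_pos: [0.6249, 0.0431, 0.223]
eef_rot: [0.466, -0.466, -0.531, 0.532]
wrist_force: [0.2, -0.0, -2.2]
opening: 0.12
```

Emit:
apply_moves:
  plan: "0 0.1 0 0 0 0 0; 0 0.1 0 0 0 0 0; 0 0.1 0 0 0 0 0; 0 0 0 0 0 0 0; 0 0 0 0 0 0 0"

```text
time_s: 16.3
eef_pos: [0.6251, 0.0431, 0.2088]
eef_rot: [0.466, -0.466, -0.532, 0.532]
wrist_force: [1.0, 0.4, -1.1]
opening: 0.123
```

Run:
```python
from h import *
go((*B[:2],.1777),YAW+np.pi/2);print(ctrl.get_obs()["torque"])
for n in("scene",): cv2.imwrite(f"pics/{n}9.png",ctrl.camera(n)[:,:,::-1])
crop("pics/scene9.png","pics/s9.png",245,150,315,250,6)
```

```text
t 16.3 p [0.6251 0.0431 0.2088] F [ 1.   0.4 -1.1] op 0.123 q [-0.12  0.32  1.5   0.    1.32 -1.82]
az 1.7016 tilt y [-1.e-04  0.e+00 -1.e+00]
turn y shares -0.002
tool-axis shares now [-0.009  0.621  0.017]
after turn [-0.009  0.621  0.017]
[0.00386993 0.0426327  0.00924316]
```

View pics/s9.png

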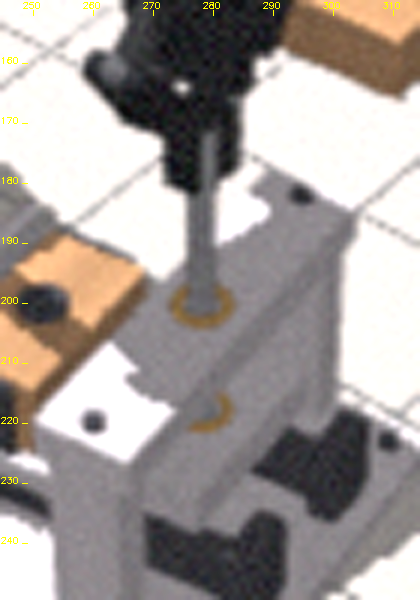

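Emit:
apply_moves:
  plan: "0 0.12 0 0 0 0 0; 0 0.12 0 0 0 0 0; 0 0.12 0 0 0 0 0; 0 0.12 0 0 0 0 0; 0 0.12 0 0 0 0 0"

```text
time_s: 16.85
eef_pos: [0.6249, 0.043, 0.178]
eef_rot: [0.466, -0.466, -0.531, 0.532]
wrist_force: [-0.7, 0.7, -3.0]
opening: 0.125
```

Emit:
apply_moves:
  plan: "0 0.02 0 0 0 0 0; 0 0 0 0 0 0 0; 0 0 0 0 0 0 0; 0 0 0 0 0 0 0; 0 0 0 0 0 0 0"

```text
time_s: 17.35
eef_pos: [0.6252, 0.0431, 0.1781]
eef_rot: [-0.466, 0.466, 0.532, -0.532]
wrist_force: [-0.1, 0.3, -2.5]
opening: 0.125
```

Run:
```python
from h import *
go((*B[:2],.1777),YAW+np.pi/2);print(ctrl.get_obs()["torque"])
for n in("scene","top"): cv2.imwrite(f"pics/{n}10.png",ctrl.camera(n)[:,:,::-1])
crop("pics/scene10.png","pics/s10.png",245,140,315,240,6)
o,p,R=state()
print(proj("scene",[[*B[:2],z] for z in (.133,.073,.05,.031,.012)]))
# expected rod top if foot=TCP-.1467
print("top exp",proj("scene",[[*B[:2],p[2]-.1467+.2]]))
```

```text
t 17.35 p [0.6252 0.0431 0.1781] F [-0.1  0.3 -2.5] op 0.125 q [-0.12  0.35  1.53  0.    1.26 -1.82]
az 1.7017 tilt y [ 5.e-04 -0.e+00 -1.e+00]
turn y shares -0.001
tool-axis shares now [-0.009  0.008  0.019]
after turn [-0.009  0.008  0.019]
[-0.05741645 -0.06755241  0.09858716]
[[278.17647022 200.2711057 ]
 [278.22930219 217.77643384]
 [278.24868217 224.1855435 ]
 [278.26434555 229.36076391]
 [278.27970516 234.43147447]]
top exp [[278.0820936  168.87771793]]
```

View pics/s10.png

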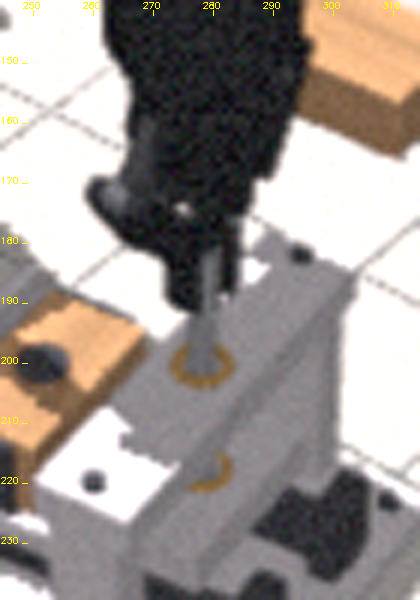

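View pics/scene10.png

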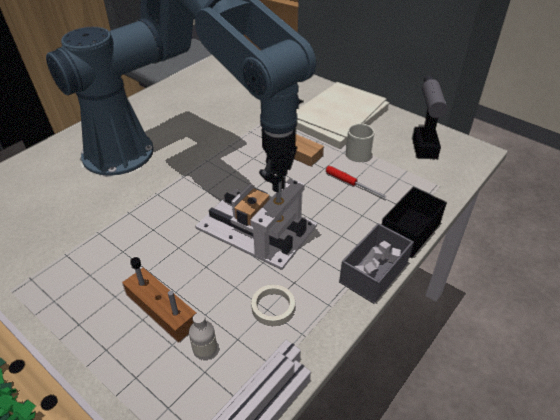

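Run:
```python
from h import *
im=cv2.imread("pics/scene7.png"); print(im[186:202,278].tolist()); 
a=np.linspace(0,2*np.pi,60)
for zf in (.1444,.1464,.1484):
    X=np.array([[.6236+.003*np.cos(t),.043+.003*np.sin(t),zf] for t in a]); Y=np.array([[.6236+.006*np.cos(t),.043+.006*np.sin(t),zf+.003] for t in a])
    print(zf,proj("scene",X)[:,1].max(),proj("scene",Y)[:,1].max())
im=cv2.imread("pics/scene5.png"); print(im[252:268,146:151].sum(2).tolist())
for zf in (.167,.169,.171):
    print(zf,proj("scene",[[.563,-.3042,zf]]),proj("scene",[[.563+.006*np.cos(t),-.3042+.006*np.sin(t),zf+.003] for t in a])[:,1].max())
```

```text
[[65, 62, 66], [63, 62, 63], [71, 67, 69], [67, 62, 65], [69, 62, 67], [68, 66, 67], [66, 64, 67], [69, 67, 67], [74, 71, 71], [65, 62, 66], [57, 61, 68], [38, 63, 84], [50, 72, 93], [107, 104, 109], [98, 93, 97], [97, 93, 97]]
0.1444 197.4133028124594 197.33183536705215
0.1464 196.80134128809496 196.7176192411169
0.1484 196.18798398434438 196.10199726187975
[[168, 187, 431, 530, 546], [179, 167, 349, 538, 540], [178, 176, 269, 519, 540], [195, 166, 218, 508, 550], [195, 171, 174, 375, 522], [201, 186, 172, 341, 526], [200, 192, 160, 223, 513], [196, 212, 174, 177, 437], [201, 200, 172, 163, 362], [192, 197, 179, 202, 432], [192, 185, 171, 248, 515], [330, 260, 273, 417, 540], [535, 531, 529, 544, 546], [542, 548, 542, 548, 533], [543, 540, 530, 538, 541], [541, 532, 533, 540, 536]]
0.167 [[148.02359435 263.37680459]] 264.6802776144397
0.169 [[147.84637476 262.74750519]] 264.0488096541403
0.171 [[147.66869121 262.11650512]] 263.4156241296693
```

Emit:
apply_moves:
  plan: "0 0.03 0 0 0 0 0; 0 0 0 0 0 0 0; 0 0 0 0 0 0 0; 0 0 0 0 0 0 0; 0 0 0 0 0 0 0"

```text
time_s: 17.95
eef_pos: [0.6251, 0.043, 0.1763]
eef_rot: [-0.466, 0.466, 0.532, -0.532]
wrist_force: [-0.0, -0.2, -1.9]
opening: 0.125
```

Run:
```python
from h import *
go((*B[:2],.1777),YAW+np.pi/2);print(ctrl.get_obs()["torque"])
for n in("scene","top"): cv2.imwrite(f"pics/{n}11.png",ctrl.camera(n)[:,:,::-1])
for p in ("3","11"):
    im=cv2.imread(f"pics/scene{p}.png")[:,:,::-1].copy()
    g=im[165:235,225:276]; h=cv2.cvtColor(g,cv2.COLOR_RGB2HSV).astype(int)
    m=(h[...,0]>8)&(h[...,0]<20)&(h[...,1]>110); ys,xs=np.nonzero(m); print(p,m.sum(),xs.max()+225,ys.max()+165,xs.mean(),ys.mean())
crop("pics/scene11.png","pics/s11.png",190,160,325,270,5.8)
```

```text
t 17.95 p [0.6251 0.043  0.1763] F [-0.  -0.2 -1.9] op 0.125 q [-0.12  0.36  1.53  0.    1.26 -1.82]
az 1.7015 tilt y [ 1.e-04 -0.e+00 -1.e+00]
turn y shares -0.002
tool-axis shares now [-0.008 -0.027  0.017]
after turn [-0.008 -0.027  0.017]
[-0.00635867  0.04285041 -0.01907631]
3 438 275 223 27.358447488584474 38.257990867579906
11 449 275 223 27.412026726057906 38.077951002227174
```

View pics/s11.png

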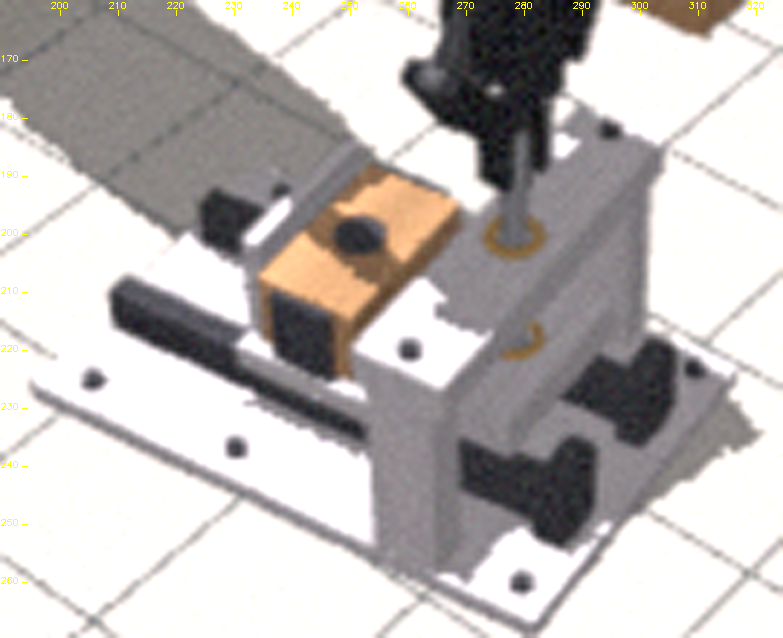

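The rod runs upright through the bridge bushing, with the bridge flange at (278, 200). The carriage flange at (278, 218) and the timber block haven't moved since the carriage went home. The wrist carries only the rod's weight, so I'm handing in.

Run:
```python
from bench import ctrl
print(ctrl.hand_in())
```

```text
the job is handed in; nothing more can be done
None
```

I pushed the carriage home, then took the longest rod (the middle one) from the stand and lowered it through both bushings. The job was handed in at about 18 s with the rod still in the gripper.

**Carriage:** I pushed it in about 44 mm with the gripper shut. At the stop its position stayed put while the push rose from about 5 N to about 16 N along x. Before I took the rod, the carriage bushing's flange was at (278, 218) in the image, against (278.2, 217.8) calculated for home. It and the timber block were in the same place at the end.

**Rod:** It is gripped about 150 mm above its foot, so the fingertips sit about 35 mm above the bridge. The sideways force stayed around 1 N or less on the way down, and at the end the wrist carried only about 2 N, roughly the rod's weight. The tool was vertical to within the measurement.

**Foot height, where my checks disagreed:** The arm's position puts the foot at about z = 30 mm, and the images suggest about 33 mm. I lowered the rod 1.5 mm to split the difference. Both figures are inside the 12–50 mm gap and near its middle (31 mm). The carriage nose hides the foot, so I couldn't see it directly. That it passed through the carriage bushing rests on the depth reached and the lack of any contact force.

The two other rods and the other things on the table were not touched.

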